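# Clasp the end cover of a servo controller shut

## Task

The grey servo controller on the lab desk has its end cover standing slightly ajar. Hook the loop of its draw latch over the keeper on the cover, then press the lever down flat, fully home, so that the cover is pulled tight on its gasket and stays clasped; press firmly but not brutally (about 20 N is plenty) and leave the mouse, the carton and the screwdriver alone.

Things in the scene. Friction and masses are not known exactly. Their poses are not given: they have to be found in the camera images.
- controller: Fixed grey plastic housing on screw feet on a thin mat, 160 long (its x, from -130 to +30), 130 wide (y), top 70 above its origin, which lies below the lever's pivot and 2 to 10 above the desk (the feet vary); z up. A steel draw latch is on its top in the plane y = 0: lever, handle and wire loop; the keeper stands on the end cover at the +x end. All latch hinges are parallel to y.
- lever_pivot (a point): Pivot of the lever: on the controller at x = 0, y = 0, 88 above the controller's origin (18 above the housing's top). The loop is hinged on the lever 18 from this pivot, on the straight line from the pivot to the handle's end.
- handle (a point): Lever's flat steel handle, 22 wide (y), 6 thick, its end 60 from the pivot. Point: on the pressing face, 50 from the pivot, 3 off the centre plane. x points from the end to the pivot, z out of the pressing face: up when flat, to the keeper when upright. When home this point is at x = -50, z = 91 of the controller; there it meets a hard stop.
- lever (a joint): Lever angle, rad: 0 flat and home, handle pointing away from the keeper (controller's -x); 1.57 upright; 2.45 leaning to the keeper. Friction about 0.10 N m, stays where left. Once the loop is under tension, dead centre lies at about 0.17; it hardly snaps home by itself but has to be pressed.
- cover (a joint): Slide of the end cover along the controller's +x, m: 0 shut on its gasket (hard stop), positive ajar, up to 0.02. Slides with about 3 N of friction.
- keeper (a point): On the end cover: seat of the centre of the loop's bar when just hooked, at z = 80 of the controller, 10 above the cover's top, which ends 5 beyond it in +x. The axes are the controller's. The steel keeper hook here is spring-loaded: the loop's tension draws it in -x at about 10 N per mm, so that in the clasped latch the bar is 2.5 to 4 off this point in -x.
- cover_top (a point): Centre of the end cover's top, at z = 70 of the controller (cover 23 thick in x). The keeper hook on it is 20 wide (y): a post 8 thick, its +x face 3 short of the bar's seat (point keeper), with a lip on top reaching 5 past the seat in +x, underside 4.5 and top 9 above the seat. The bar goes down beyond the lip's end, then back (-x) under the lip to the post.
- loop_bar (a point): Centre of the loop's round cross bar (6 diameter, 35 long in y), 66.5 from the loop's hinge on the lever. The loop is a U of 4 mm wire passing either side of the handle; its hinge is stiff (0.04 N m) and stays where it is left.
- loop_tab (a point): Grip point in the middle of the loop's flat finger tab (12 wide in y, 6 thick, from 2 to 33 past the bar), 20 past the bar on the line from the loop's hinge through the bar; x points that way. Pinch it across its 12 width; it pivots between the pads.
- mouse: Bystander: black computer mouse, 100 x 56 x 32, origin under its centre.
- carton: Bystander: small plain carton, 100 x 35 x 75 high, origin under its centre.
- driver: Bystander: screwdriver lying on the desk.

How it is judged (in metres and radians):
On the way, in this order (a step that is already met when the one before it is completed fails the run):
1. the loop's bar is hooked under the keeper's lip while the lever is still raised (x of loop_bar in the frame of keeper between -0.006 and 0.006 m and z of loop_bar in the frame of keeper between -0.01 and 0.005 m and value of joint lever above 0.6 rad), for 0.2 s.
2. the lever is pressed flat and home with the cover drawn shut (value of joint lever below 0.02 rad and value of joint cover below 0.001 m), for 0.2 s.
At the end, for the whole second after the job is handed in: The lever lies flat (within 0.025 rad of its stop), the loop's bar is under the keeper's lip and has drawn the sprung hook (bar 1.5 to 7 mm off the seat in -x, no more than 6 mm above or 10 mm below it), the cover is shut to within 1 mm, and all is at rest and released (value of joint lever below 0.025 rad and value of joint cover below 0.001 m and x of loop_bar in the frame of keeper between -0.007 and -0.0015 m and z of loop_bar in the frame of keeper between -0.01 and 0.006 m and velocity of joint lever below 0.05 rad/s); the robot touches nothing.
It fails at once if the lever is forced with more than 25 N ((contact force between the fingers and lever above 25 N and contact force between the fingers and loop below 5 N) or (contact force between the arm and lever above 25 N and contact force between the arm and loop below 5 N)).
It fails at once if a bystander is pushed more than 20 mm (distance of any of mouse, carton, driver from where it was at the start of the episode above 0.02 m).
It also fails if it takes over 64 s, if anything falls off the work surface, if the arm or the gripper's body presses on something with over 40 N, if the wrist force passes 120 N, or if a joint passes its speed limit or range.

## Robot

A 6-joint arm with a two-finger parallel gripper is mounted at the origin on the work surface. World frame = base frame: x ahead of the robot, y to its left, z up, the work surface at z = 0. Lengths are in mm, angles in rad, forces in N, time in s.
With the tool pointing down it reaches from about 350 to 875 mm from the base axis. Payload 4.2 kg.
Tool frame: the origin (TCP) lies on the centre line of the jaws, within the pads' length; the fingertips stand 25 mm ahead of it and the grasp point (between the pads) lies 6 mm ahead of it; z points along the fingers, y is the direction in which the jaws open and shut (so a half turn about z gives the same grasp; the last joint's range is limited). The gripper opens to 85 mm and grips with 20 to 120 N. Pads are 22 mm wide; open, the fingers measure 114 mm over their backs; the gripper's body (76 mm by 85 mm) begins 54 mm behind the grasp point. The pads swing forward as they close: fully open they stand 13 mm farther back than shut.
Start: joints at [1.421, 0.385, 0.008, 0, -1.194, -0.259], TCP at [248.409, 573.491, 256.312] pointing down, gripper open.
Joint ranges: [-3.14, 3.14], [-1.21, 2.06], [-1.07, 1.41], [-3.16, 2.05], [-2.99, -0.16], [-3.1, 3.1]. Speed limits (rad/s): [2.79, 2.79, 3.14, 3.14, 3.14, 3.14].

## Interface

Orientations are given as a unit quaternion [x, y, z, w].
In Python, from bench import arm gives the robot as it stands.
- The arm moves only by the tool drive_tool, never from a script. Its argument "plan" is a list of rows, each a list of 2 entries, a list of its own where there are three numbers: the shift along the tool's x, y, z in m, then the turn about the tool's z in degrees. A call has 1 to 12 rows; each row shifts and turns the commanded pose from where the row before left it, along the tool's axes as they then stand; what a row does not reach is not made up. A row lasts 1/8 s, in which the tool goes at most 62.5 mm and 10.7 degrees, less where a joint would pass 70% of its speed; a pose out of reach is approached as far as the arm can. A call with a gripper value outside its range is refused whole. "fingers" is the closure, from -1 (fully open) to 1 (shut), so that 0 is half open, set as the call begins (left out, the last holds). The fingers move at their own pace and stop on an object; the grip force is fixed at half the most. Time passes only in rows, so rows that do not move let the fingers close. It gives the time, the measured TCP pose, the force and the opening at its end, in the units of the state.
- arm.read_state(): the state, without advancing time (a new reading comes with each control period).
- arm.get_image(name): name is "side" or "top" or "wrist"; returns a dict with "image" (480x640x3 uint8, red, green, blue), "K" (3x3 intrinsics, pixels), "R" (3x3) and "t" (3): a world point X has camera coordinates R X + t. Camera axes: x right, y down, z forward; pixel columns grow to the right and rows downward; lengths in mm; the calibration is good to about 2 mm. A picture is of the moment at which its call begins. There is no depth.
- arm.job_done(): hands the job in, once; it reports no verdict.
The state is a dict: "clock": time; "joints": joint angles; "joint_vel": joint speeds; "joint_efforts": joint torques, N m; "position": TCP position; "ee_rot": TCP orientation; "contact_force": force on the tool from outside, world axes, zero at the start; "wrist_torque": the same for the moment, N m; "gripper_width": finger opening in mm.
Only numpy, scipy, OpenCV 4.12 (cv2) and the standard library are available. Lean on these libraries where they do the work, as an engineer would, in place of code of your own. Each camera call takes 0.05 s, during which the arm holds its last target.

## Working session

There is one attempt and no reset: what is moved stays moved. The work goes in short steps, Python scripts to look and compute and a tool call to move; the robot and the scene stay as the last step left them, time stands still between calls to the robot, and variables do not carry over. Pictures are saved under pics/ and viewed, and the job is handed in when it is done.

Besides the shell and the picture viewer there is one more tool, called after ">>>" in YAML: its name, and indented under it one key for each argument. drive_tool: Moves the arm, as the interface text tells. Its arguments: {"type":"object","properties":{"plan":{"type":"array"},"fingers":{"type":"number"}},"required":["plan"]}

```bash
mkdir -p pics; ls
cat > h.py <<'E'
import numpy as np, cv2
from bench import arm
def snap(n,tag):
    d=arm.get_image(n); cv2.imwrite(f'pics/{tag}.png',d['image'][:,:,::-1]); np.savez(f'pics/{tag}.npz',K=d['K'],R=d['R'],t=d['t']); return d
E
python3 - <<'E'
from h import *
for n in ['side','top','wrist']:
    d=snap(n,n+'0'); print(n,d['K'],d['R'],d['t'])
print(arm.read_state())
E
```

```text
pics
side [[466.430979     0.         316.45295154]
 [  0.         466.430979   236.95080514]
 [  0.           0.           1.        ]] [[-0.77416287 -0.6329272   0.00866082]
 [-0.36882671  0.43992496 -0.81879966]
 [ 0.51443047 -0.63707864 -0.57401403]] [500.38385129 307.19383842 477.01605696]
top [[464.64231342   0.         317.27732277]
 [  0.         464.64231342 244.66551285]
 [  0.           0.           1.        ]] [[-0.0023273  -0.99990421 -0.01364391]
 [-0.9912773   0.00410469 -0.13172877]
 [ 0.13177215  0.01321833 -0.9911919 ]] [ 34.63696744 624.29770103 975.23031844]
wrist [[373.70501288   0.         319.63870365]
 [  0.         373.70501288 244.38769162]
 [  0.           0.           1.        ]] [[-0.39736947 -0.91765624  0.00212646]
 [-0.8763881   0.38018435  0.29564128]
 [-0.27210551  0.11561521 -0.95529666]] [624.23807226 -37.24246259 378.48318338]
{'clock': 0.15, 'joints': array([ 1.42061687e+00,  3.85388593e-01,  6.92556462e-03, -3.26287665e-04,
       -1.19400513e+00, -2.58620193e-01]), 'joint_vel': array([-1.01334090e-04, -1.46363451e-03,  4.62220498e-03,  4.67317746e-04,
        1.40986642e-03, -1.13852274e-06]), 'joint_efforts': array([-1.25756460e-04, -3.92676508e+01,  1.88580823e+01,  4.18854252e+00,
       -3.40016115e-03, -9.34523499e-07]), 'position': array([248.26224008, 573.13958733, 255.46587544]), 'ee_rot': array([ 9.79170419e-01, -2.03038342e-01, -1.06124769e-04,  8.42905560e-04]), 'contact_force': array([0.26839776, 0.06530504, 0.41298602]), 'wrist_torque': array([ 0.03790695, -0.01220077,  0.00983369]), 'gripper_width': 85.43960878046346}
```

View pics/side0.png

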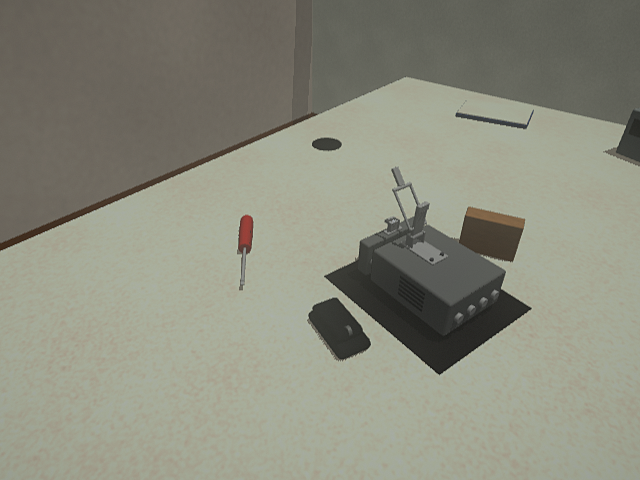

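View pics/top0.png

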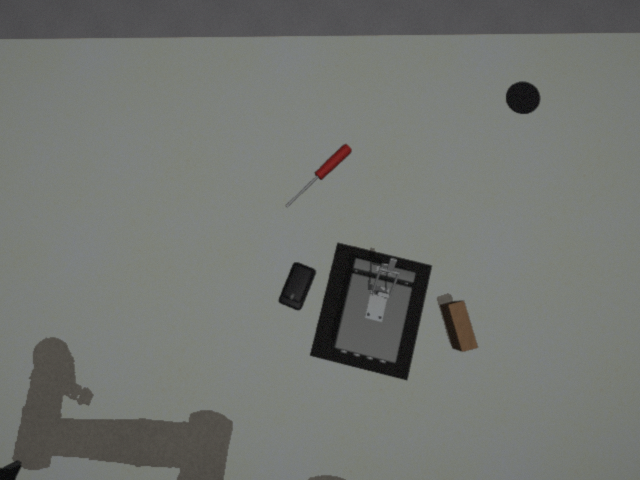

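View pics/wrist0.png

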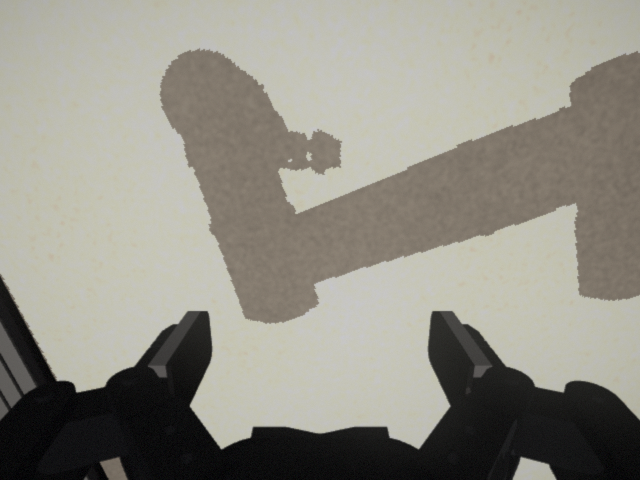

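Run:
```python
import cv2
a=cv2.imread('pics/side0.png')[150:350,310:540]; cv2.imwrite('pics/s0c.png',cv2.resize(a,None,fx=3.4,fy=3,interpolation=cv2.INTER_CUBIC) if 0 else cv2.resize(a,(690,600),interpolation=cv2.INTER_CUBIC))
a=cv2.imread('pics/top0.png')[235:385,300:500]; cv2.imwrite('pics/t0c.png',cv2.resize(a,(800,600),interpolation=cv2.INTER_CUBIC))
```

```text
(no output)
```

View pics/s0c.png

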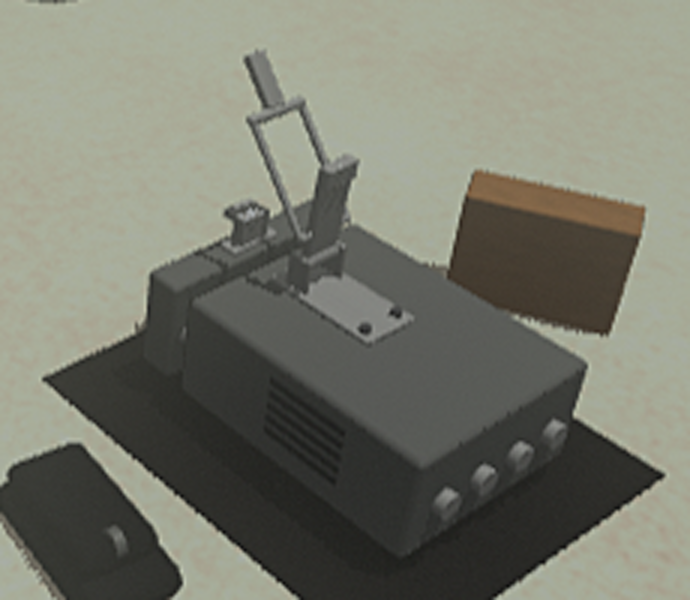

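View pics/t0c.png

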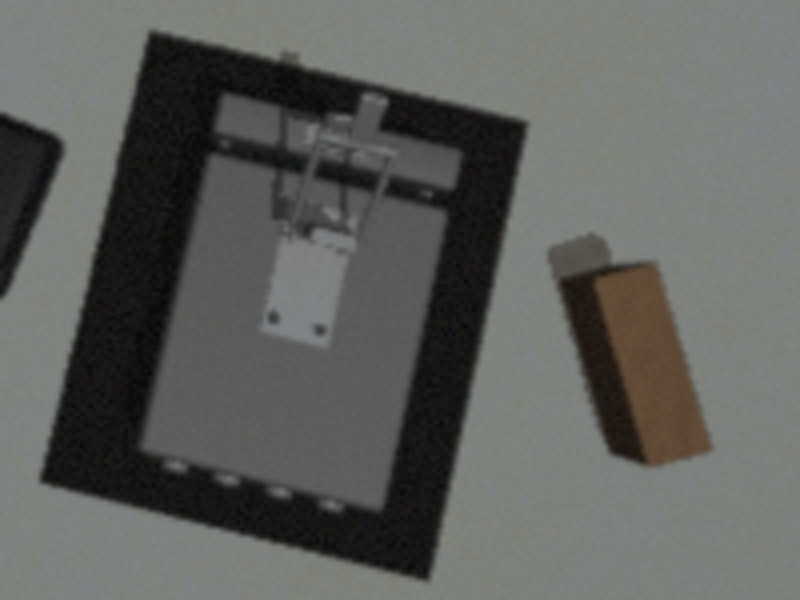

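```bash
cat > fit.py <<'E'
import numpy as np
from scipy.optimize import least_squares
def cam(f):
    d=np.load(f); return d['K'],d['R'],d['t']
def proj(c,X):
    K,R,t=c; p=K@(R@X+t); return p[:2]/p[2]
def loc(p,X):
    x,y,z,yaw=p[:4]; c,s=np.cos(yaw),np.sin(yaw)
    return np.array([x+c*X[0]-s*X[1],y+s*X[0]+c*X[1],z+X[2]])
def latch(a,b):
    # lever angle a (0 => -x), loop direction angle b from +x upward
    L=np.array([-np.cos(a),0,np.sin(a)]); D=np.array([np.cos(b),0,np.sin(b)])
    P=np.array([0,0,88.]); return P,L,D
def pts(p):
    a,b,ke=p[4:7]
    P,L,D=latch(a,b); H=P+18*L; B=H+66.5*D; ey=np.array([0,1.,0])
    return dict(rl=(-130,65,70),rr=(-130,-65,70),fl=(30,65,70),fr=(30,-65,70),
     cl=(ke+5,65,70),cr=(ke+5,-65,70),bl=B+17.5*ey,br=B-17.5*ey,tab=B+33*D,hend=P+60*L)
E
cat > f0.py <<'E'
from fit import *
T=cam('pics/top0.npz');S=cam('pics/side0.npz')
t=lambda u,v:(300+u/4,235+v/4); s=lambda u,v:(310+u/3,150+v/3)
obs=[(T,'rl',t(140,450)),(T,'rr',t(383,512)),(T,'fl',t(207,155)),(T,'fr',t(446,210)),(T,'cl',t(220,95)),(T,'cr',t(463,150)),
(T,'bl',t(318,133)),(T,'br',t(397,154)),(T,'tab',t(375,98)),
(S,'rl',s(418,468)),(S,'rr',s(585,367)),(S,'fl',s(192,297)),(S,'cl',s(150,270)),(S,'bl',s(252,121)),(S,'br',s(302,100)),(S,'tab',s(258,53)),(S,'hend',s(338,167))]
def res(p):
    q=pts(p); return np.concatenate([proj(c,loc(p,np.array(q[n],float)))-o for c,n,o in obs]+[[(p[3-1]-6)/4]])
r=least_squares(res,[560,-100,6,-.2,1.9,1.2,60],loss='soft_l1')
print(r.x); 
for o,e in zip(obs,res(r.x)[:-1].reshape(-1,2)): print(o[1],e.round(2))
q=pts(r.x)
for k in q: print(k,loc(r.x,np.array(q[k],float)).round(1))
print('keeper',loc(r.x,np.array([r.x[6],0,80])))
np.save('p0.npy',r.x)
E
python3 f0.py
```

```text
[ 5.17804303e+02 -9.54391735e+01  5.14170148e+00 -2.53699915e-01
 -2.98901791e+01  8.95436209e-01  5.54066648e+01]
rl [-1.88 -0.77]
rr [-0.86 -0.04]
fl [ 0.02 -2.39]
fr [ 0.89 -0.7 ]
cl [ 0.23 -1.36]
cr [-0.11  0.17]
bl [0.58 0.37]
br [-1.25 -0.34]
tab [-0.23 -0.41]
rl [ 1.06 -0.13]
rr [ 2.58 -1.22]
fl [-1.26  0.62]
cl [0.39 0.67]
bl [1.25 0.24]
br [0.44 1.  ]
tab [-0.16  0.2 ]
hend [ 0.09 -1.26]
rl [4.083e+02 1.000e-01 7.510e+01]
rr [ 375.7 -125.7   75.1]
fl [563.2 -40.   75.1]
fr [ 530.5 -165.9   75.1]
cl [592.6 -47.7  75.1]
cr [ 560.  -173.5   75.1]
bl [561.7 -88.7 163. ]
br [ 552.9 -122.6  163. ]
tab [ 577.2 -110.8  188.8]
hend [515.2 -94.8 153.1]
keeper [ 571.43742367 -109.34553446   85.14170148]
```

```bash
cat >> fit.py <<'E'
def d2tool(yaw,dx,dy,dz):
    # world delta -> tool delta, tool x at angle yaw, y=-perp, z down
    c,s=np.cos(yaw),np.sin(yaw); return np.array([c*dx+s*dy, s*dx-c*dy, -dz])
E
python3 - <<'E'
from fit import *
K,R,t=cam('pics/wrist0.npz'); C=-R.T@t; print(C)
print('cam in tool',d2tool(-.409,*(C-np.array([248.3,573.1,255.5]))), 'fwd',d2tool(-.409,*R[2]))
print(d2tool(-.409,540-248,-100-573,60))
E
```

```text
[318.40166028 543.23655358 371.24671252]
cam in tool [  76.19605736   -0.47859134 -115.74671252] fwd [-0.29564121  0.00213504  0.95529666]
[535.56226166 501.36420284 -60.        ]
```

Run:
```python
from fit import *
print(d2tool(-.254,547-248,-103-573,45))
```

```text
[459.27027281 579.17857049 -45.        ]
```

>>> drive_tool:
  plan:
    - [[0, 0, -0.04], -8.9]
    - [[0.035, 0.045, 0], 0]
    - [[0.035, 0.045, 0], 0]
    - [[0.035, 0.045, 0], 0]
    - [[0.035, 0.045, 0], 0]
    - [[0.035, 0.045, 0], 0]
    - [[0.035, 0.045, 0], 0]
    - [[0.035, 0.045, 0], 0]
    - [[0.035, 0.045, 0], 0]
    - [[0.035, 0.045, 0], 0]
    - [[0.035, 0.045, 0], 0]
    - [[0.035, 0.045, 0], 0]
  fingers: 0

```text
clock: 1.65
position: [497.3, -4.0, 296.3]
ee_rot: [0.992, -0.126, 0.0, -0.0]
contact_force: [0.7, 0.6, -0.2]
gripper_width: 42.7
```

>>> drive_tool:
  plan:
    - [[0.037, 0.042, 0], 0]
    - [[0.037, 0.042, 0], 0]
    - [[0, 0, 0], 0]
    - [[0, 0, 0], 0]

```text
clock: 2.15
position: [547.2, -102.2, 295.8]
ee_rot: [0.992, -0.127, -0.001, -0.0]
contact_force: [-0.3, 0.3, 0.7]
gripper_width: 42.8
```

Run:
```python
from h import *
snap('wrist','wrist1'); s=arm.read_state(); print(s['clock'],s['position'],s['ee_rot'],s['contact_force'],s['gripper_width'])
```

```text
2.2 [ 547.12003704 -101.59840335  296.11281938] [ 9.92009622e-01 -1.26161772e-01 -3.36491751e-04 -6.00549941e-05] [-0.20569141  0.07398566  0.92958657] 42.824320796296824
```

View pics/wrist1.png

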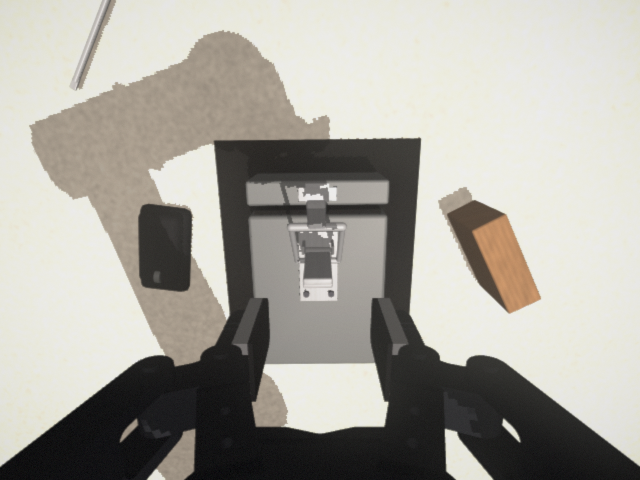

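Run:
```python
import cv2
a=cv2.imread('pics/wrist1.png')[160:310,220:420]; cv2.imwrite('pics/w1c.png',cv2.resize(a,(800,600),interpolation=cv2.INTER_CUBIC))
```

```text
(no output)
```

View pics/w1c.png

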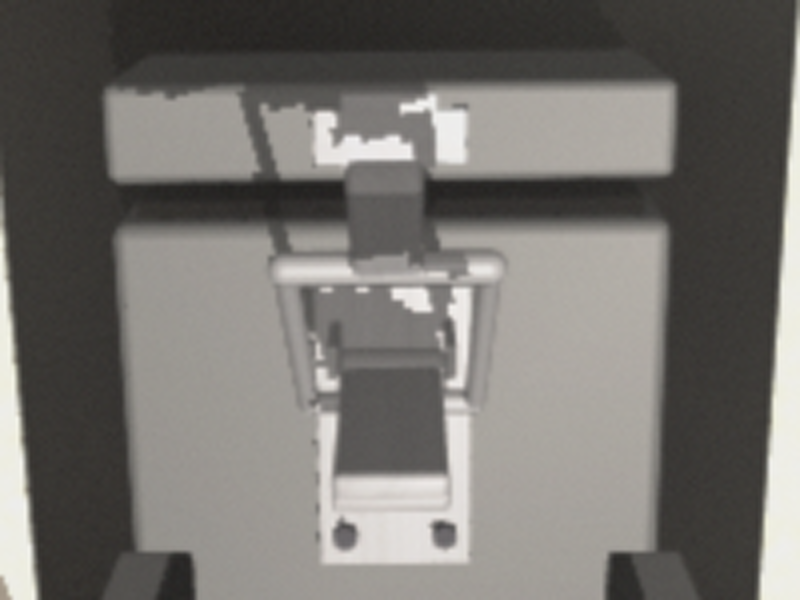

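```bash
cat > f1.py <<'E'
from fit import *
T=cam('pics/top0.npz');S=cam('pics/side0.npz');W=cam('pics/wrist1.npz')
t=lambda u,v:(300+u/4,235+v/4); s=lambda u,v:(310+u/3,150+v/3); w=lambda u,v:(220+u/4,160+v/4)
obs=[(0,'rl',t(139,452)),(0,'rr',t(384,514)),(0,'fl',t(207,153)),(0,'fr',t(447,209)),(0,'cl',t(219,93)),(0,'cr',t(464,149)),
(0,'bl',t(318,133)),(0,'br',t(397,154)),(0,'tab',t(375,98)),
(1,'rl',s(417,470)),(1,'rr',s(587,367)),(1,'fl',s(190,296)),(1,'cl',s(150,268)),(1,'bl',s(252,121)),(1,'br',s(302,100)),(1,'tab',s(258,53)),(1,'hend',s(338,162)),
(2,'fl',w(114,226)),(2,'fr',w(668,222)),(2,'cl',w(104,86)),(2,'cr',w(676,83)),(2,'bl',w(273,268)),(2,'br',w(505,267)),(2,'tab',w(386,178)),(2,'hend',w(391,491))]
C=[T,S,W]
def res(p):
    q=pts(p); o=p[7:].reshape(3,2)
    return np.concatenate([proj(C[c],loc(p,np.array(q[n],float)))+o[c]-ob for c,n,ob in obs]+[[(p[2]-6)/4],p[7:]/1.0])
r=least_squares(res,[518,-96,6,-.25,1.52,0.9,55]+[0]*6,loss='soft_l1')
print(r.x.round(3)); 
for o,e in zip(obs,res(r.x)[:-7].reshape(-1,2)): print(o[0],o[1],e.round(2))
q=pts(r.x)
for k in q: print(k,np.round(q[k],1),loc(r.x,np.array(q[k],float)).round(1))
print('keeper',loc(r.x,np.array([r.x[6],0,80])))
np.save('p1.npy',r.x)
E
python3 f1.py
```

```text
[ 5.17789e+02 -9.33480e+01  4.61300e+00 -2.49000e-01  1.51500e+00
  8.74000e-01  5.66620e+01  1.20200e+00  7.43000e-01  3.48000e-01
 -1.22900e+00 -4.97000e-01  4.00000e-03]
0 rl [-1.19 -0.32]
0 rr [-0.64  0.11]
0 fl [ 0.11 -0.99]
0 fr [0.76 0.15]
0 cl [ 0.65 -0.55]
0 cr [-0.18  0.44]
0 bl [0.6  0.75]
0 br [-1.25 -0.05]
0 tab [-0.29 -0.34]
1 rl [ 1.48 -0.99]
1 rr [ 1.74 -1.75]
1 fl [-0.92  0.71]
1 cl [-0.51  0.72]
1 bl [0.36 0.14]
1 br [-0.5   0.84]
1 tab [-1.4   0.21]
1 hend [0.03 0.2 ]
2 fl [-1.18 -0.44]
2 fr [ 1.28 -0.14]
2 cl [-0.87  0.07]
2 cr [1.05 0.09]
2 bl [3.71 0.51]
2 br [-3.62  0.51]
2 tab [ 0.39 -0.22]
2 hend [-0.02 -0.34]
rl [-130   65   70] [407.8   1.7  74.6]
rr [-130  -65   70] [ 375.8 -124.3   74.6]
fl [30 65 70] [562.9 -37.7  74.6]
fr [ 30 -65  70] [ 530.8 -163.7   74.6]
cl [61.7 65.  70. ] [593.6 -45.5  74.6]
cr [ 61.7 -65.   70. ] [ 561.5 -171.5   74.6]
bl [ 41.7  17.5 157. ] [562.5 -86.7 161.6]
br [ 41.7 -17.5 157. ] [ 553.9 -120.6  161.6]
tab [ 62.8   0.  182.3] [ 578.7 -108.8  186.9]
hend [ -3.3   0.  147.9] [514.6 -92.5 152.5]
keeper [ 572.70358663 -107.30996144   84.61335319]
```

```bash
cat >> fit.py <<'E'
def go(p,xc,zc,dz,pos,yaw,yc=0):
    """tool delta to bring TCP to controller point (xc,yc,zc)+dz"""
    X=loc(p,np.array([xc,yc,zc],float)); d=X+np.array([0,0,dz])-pos; return d2tool(yaw,*d)
E
python3 - <<'E'
from fit import *
from h import arm
p=np.load('p1.npy'); s=arm.read_state()
print(go(p,55.8,173.9,16,s['position'],-.253))
E
```

```text
[ 25.33710053  -0.8706049  101.59946619]
```

>>> drive_tool:
  plan:
    - [[0.0253, -0.0009, 0.02], 0]
    - [[0, 0, 0.04], 0]
    - [[0, 0, 0.03], 0]
    - [[0, 0, 0.011], 0]
    - [[0, 0, 0], 0]
    - [[0, 0, 0], 0]

```text
clock: 2.95
position: [573.2, -107.2, 197.1]
ee_rot: [0.992, -0.126, 0.002, -0.0]
contact_force: [-1.1, -0.8, 0.7]
gripper_width: 42.3
```

Run:
```python
from h import *
snap('wrist','wrist2');d=snap('side','side2'); s=arm.read_state(); print(s['clock'],s['position'],s['ee_rot'],s['contact_force'],s['gripper_width'])
a=d['image'][120:320,310:510,::-1]; cv2.imwrite('pics/s2c.png',cv2.resize(a,(600,600),interpolation=cv2.INTER_CUBIC))
```

```text
3.05 [ 572.96973568 -107.40127289  196.85190905] [ 9.92004462e-01 -1.26194405e-01  1.43964957e-03 -2.15553187e-04] [ 0.62185458 -0.02757424 -0.27333773] 42.54410670394557
```

View pics/wrist2.png

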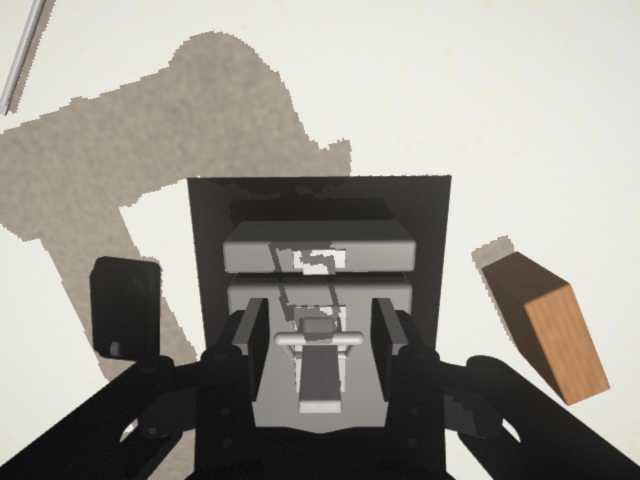

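View pics/s2c.png

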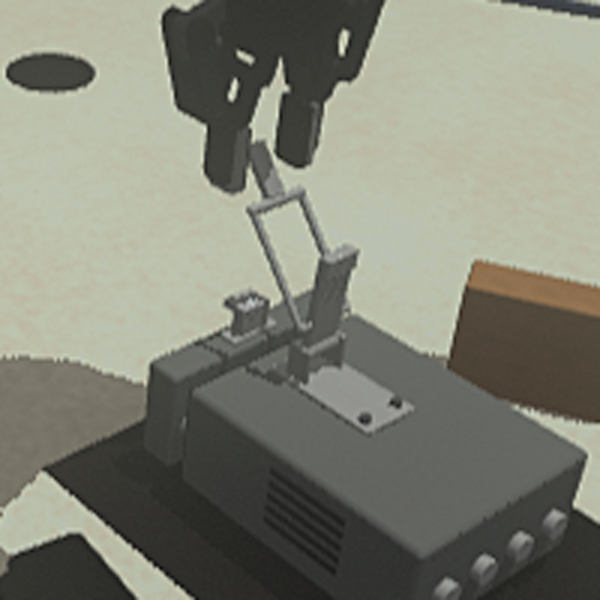

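>>> drive_tool:
  plan:
    - [[0, 0, 0.002], 0]
    - [[0, 0, 0], 0]
    - [[0, 0, 0], 0]
    - [[0, 0, 0], 0]
    - [[0, 0, 0], 0]
    - [[0, 0, 0], 0]
    - [[0, 0, 0], 0]
    - [[0, 0, 0], 0]
  fingers: 1

```text
clock: 4.05
position: [572.6, -107.3, 193.5]
ee_rot: [0.992, -0.126, 0.001, -0.0]
contact_force: [0.4, 5.4, 1.6]
gripper_width: 10.2
```

Run:
```python
from h import *
snap('wrist','wrist3');d=snap('side','side3'); s=arm.read_state(); print(s['clock'],s['position'],s['ee_rot'],s['contact_force'],s['gripper_width'])
a=d['image'][120:320,310:510,::-1]; cv2.imwrite('pics/s3c.png',cv2.resize(a,(600,600),interpolation=cv2.INTER_CUBIC))
```

```text
4.15 [ 572.6441488  -107.34217134  193.51850259] [ 9.91984891e-01 -1.26355388e-01  4.90325904e-04 -2.29177892e-04] [1.68466072 5.08374268 2.28458342] 10.342682366317804
```

View pics/s3c.png

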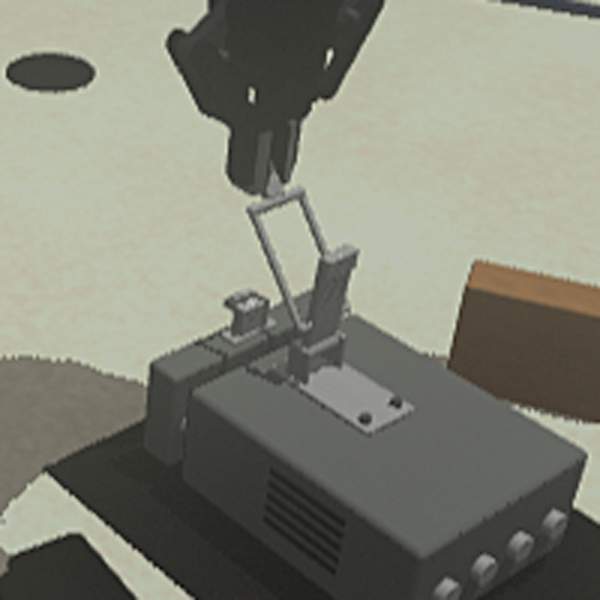

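```bash
cat >> fit.py <<'E'
def ik(xb,zb,g):
    v=np.array([xb,zb-88.]); d=np.hypot(*v); al=np.arccos((18**2+d*d-66.5**2)/(36*d)); th=np.arctan2(v[1],v[0])+al
    H=np.array([18*np.cos(th),88+18*np.sin(th)]); B=np.array([xb,zb]); D=(B-H)/66.5
    return np.pi-th, np.arctan2(D[1],D[0]), B+g*D
def c2(p,pos):
    c,s=np.cos(p[3]),np.sin(p[3]); d=pos-p[:3]; return np.array([c*d[0]+s*d[1],-s*d[0]+c*d[1],d[2]])
E
python3 - <<'E'
from fit import *
from h import arm
p=np.load('p1.npy'); s=arm.read_state(); print('TCP ctrl',c2(p,s['position']))
g=22;P0=None
for b in [(41.7,157),(52,143),(60,128),(65,112),(68,100),(68,90),(68,79.5),(62,79),(56.7,79)]:
    a,bb,P=ik(*b,g); print(b,round(a,3),round(bb,3),P.round(1), None if P0 is None else (P-P0).round(1)); P0=P
E
```

```text
TCP ctrl [ 5.66120150e+01 -4.58629133e-02  1.88905149e+02]
(41.7, 157) 1.518 0.875 [ 55.8 173.9] None
(52, 143) 1.399 0.595 [ 70.2 155.3] [ 14.4 -18.6]
(60, 128) 1.421 0.34 [ 80.7 135.3] [ 10.5 -20. ]
(65, 112) 1.503 0.091 [ 86.9 114. ] [  6.2 -21.3]
(68, 100) 1.669 -0.089 [89.9 98. ] [  3. -16.]
(68, 90) 1.759 -0.238 [89.4 84.8] [ -0.5 -13.2]
(68, 79.5) 1.94 -0.39 [88.3 71.1] [ -1.  -13.7]
(62, 79) 1.638 -0.417 [82.1 70.1] [-6.2 -1.1]
(56.7, 79) 1.33 -0.41 [76.9 70.2] [-5.2  0.2]
```

>>> drive_tool:
  plan:
    - [[0.0072, -0.001, 0.0093], 0]
    - [[0.0072, 0, 0.0093], 0]
    - [[0.0053, 0, 0.01], 0]
    - [[0.0052, 0, 0.01], 0]
    - [[0.0031, 0, 0.0107], 0]
    - [[0.0031, 0, 0.0106], 0]
    - [[0.0015, 0, 0.008], 0]
    - [[0.0015, 0, 0.008], 0]
    - [[0, 0, 0], 0]

```text
clock: 5.28
position: [605.8, -115.3, 116.9]
ee_rot: [0.992, -0.126, 0.0, 0.0]
contact_force: [4.3, 2.0, 3.5]
gripper_width: 10.5
```

```bash
cat > look.py <<'E'
import sys
from h import *
from fit import *
n=sys.argv[1]; p=np.load('p1.npy')
if len(sys.argv)>2: snap('wrist','wrist'+n)
d=snap('side','side'+n); s=arm.read_state(); print(s['clock'],c2(p,s['position']).round(1),s['contact_force'].round(1),s['wrist_torque'].round(2),s['gripper_width'])
a=d['image'][180:300,330:480,::-1]; cv2.imwrite(f'pics/s{n}c.png',cv2.resize(a,(750,600),interpolation=cv2.INTER_CUBIC))
E
python3 look.py 4 w
```

```text
5.375 [ 90.7   0.5 112.7] [3.3 1.9 2.6] [ 0.61 -0.81  0.02] 10.307486155816022
```

View pics/s4c.png

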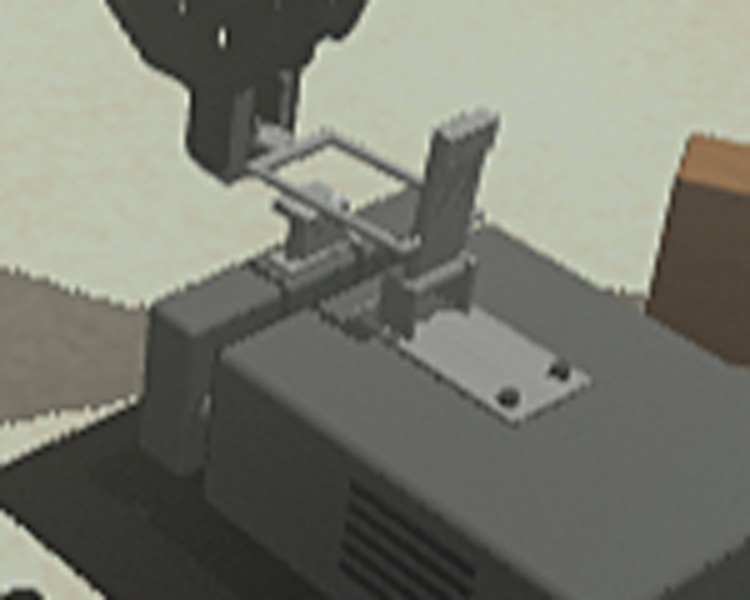

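View pics/wrist4.png

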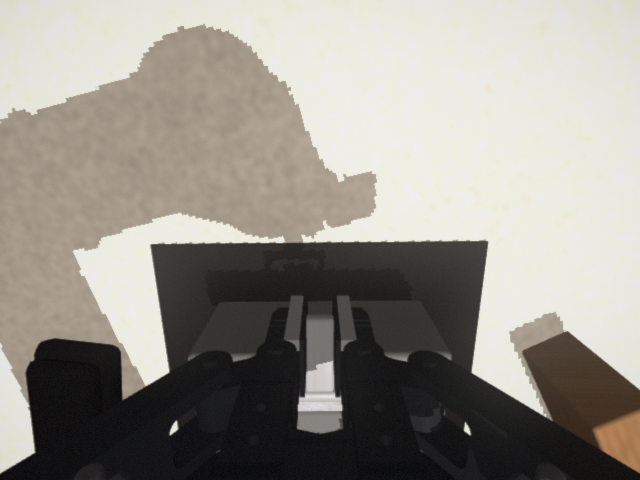

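```bash
cat > chk.py <<'E'
import sys
from fit import *
S=cam('pics/side0.npz'); p=np.load('p1.npy'); o=p[9:11]
def px(x,y,z): return (((proj(S,loc(p,np.array([x,y,z],float)))-o if 0 else proj(S,loc(p,np.array([x,y,z],float)))+o)-[330,180])*5).round(0)
E
python3 - <<'E'
from chk import *
for x,z in [(68,100),(64,100),(68,104)]: print(x,z,px(x,19,z),px(x,-19,z))
k=56.66
for y in (10,-10): print('lip end top',px(k+5,y,89),'lip back',px(k-11,y,89),'post',px(k-11,y,70))
print('hinge',px(1.8,15,106),'hend',px(6,0,148))
E
```

```text
68 100 [245. 171.] [327. 136.]
64 100 [253. 177.] [336. 141.]
68 104 [246. 161.] [329. 126.]
lip end top [275. 199.] lip back [308. 220.] post [303. 267.]
lip end top [318. 180.] lip back [351. 201.] post [345. 248.]
hinge [400. 243.] hend [441. 108.]
```

>>> drive_tool:
  plan:
    - [[0.0005, 0, 0.007], 0]
    - [[0, 0, 0.007], 0]
    - [[-0.0005, 0, 0.007], 0]
    - [[-0.0005, 0, 0.007], 0]
    - [[0, 0, 0], 0]

```text
clock: 6.0
position: [603.5, -114.9, 88.2]
ee_rot: [0.992, -0.127, -0.002, 0.0]
contact_force: [-0.7, 3.3, 4.3]
gripper_width: 10.4
```

```bash
python3 look.py 5
python3 - <<'E'
from chk import *
for x,z in [(68,80),(64,80),(68,84)]: print(x,z,px(x,19,z),px(x,-19,z))
E
```

```text
6.05 [88.5  0.3 83.9] [0.2 4.5 3.8] [1.21 0.45 0.11] 10.094481873802067
68 80 [240. 221.] [321. 186.]
64 80 [248. 227.] [329. 191.]
68 84 [241. 211.] [322. 176.]
```

View pics/s5c.png

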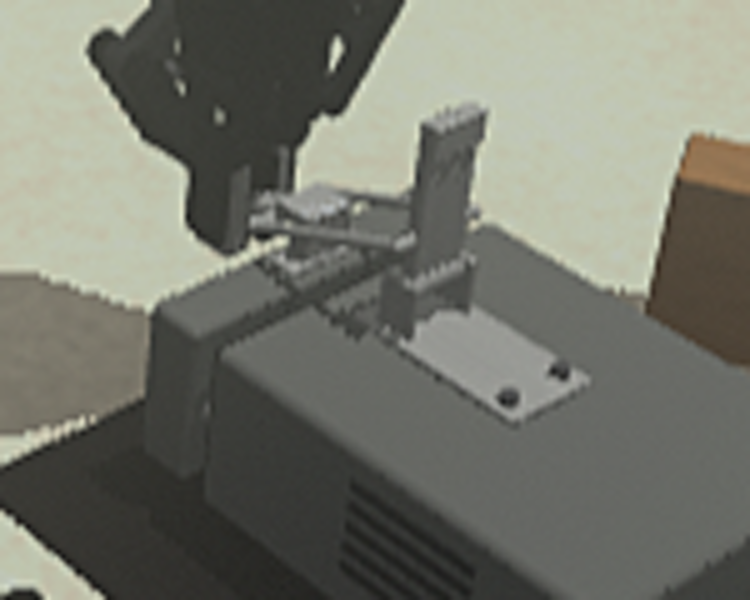

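>>> drive_tool:
  plan:
    - [[0, 0, 0.001], 0]
    - [[-0.003, 0, 0], 0]
    - [[-0.003, 0, 0], 0]
    - [[-0.002, 0, 0], 0]
    - [[0, 0, 0], 0]

```text
clock: 6.68
position: [602.3, -114.1, 90.0]
ee_rot: [0.992, -0.126, 0.006, 0.0]
contact_force: [9.9, -2.5, -1.4]
gripper_width: 10.2
```

```bash
python3 look.py 6
python3 - <<'E'
from chk import *
for x,z in [(56.7,80),(60,80),(56.7,84)]: print(x,z,px(x,19,z),px(x,-19,z))
E
```

```text
6.725 [87.   0.7 85.3] [ 9.7 -2.8  0.1] [-0.59 -2.31  0.12] 10.42448701945819
56.7 80 [263. 236.] [344. 200.]
60 80 [256. 232.] [338. 196.]
56.7 84 [264. 226.] [346. 190.]
```

View pics/s6c.png

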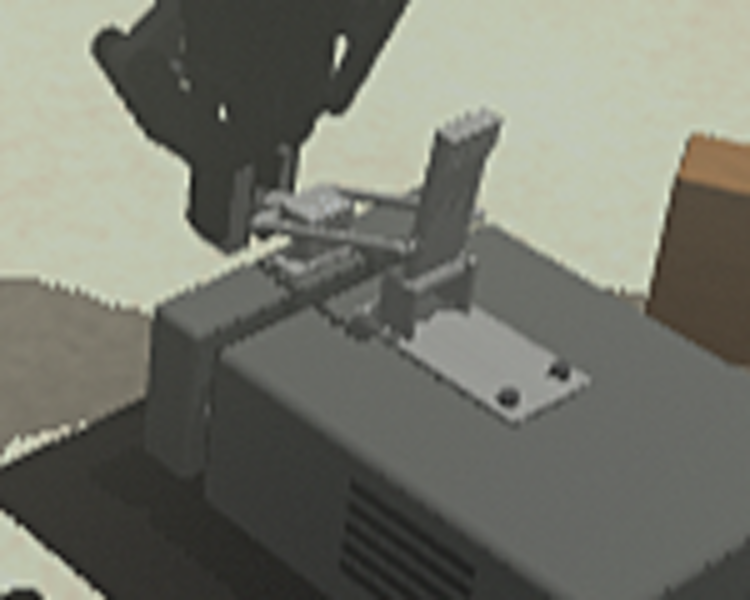

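Run:
```python
from h import *
d=snap('top','top6'); a=d['image'][230:320,330:450,::-1]; cv2.imwrite('pics/t6c.png',cv2.resize(a,(800,600),interpolation=cv2.INTER_CUBIC))
a=cv2.imread('pics/side6.png')[205:255,365:430]; b=cv2.imread('pics/side5.png')[205:255,365:430]
cv2.imwrite('pics/s56.png',np.vstack([cv2.resize(b,(520,300),interpolation=cv2.INTER_CUBIC),cv2.resize(a,(520,300),interpolation=cv2.INTER_CUBIC)]))
```

```text
(no output)
```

View pics/t6c.png

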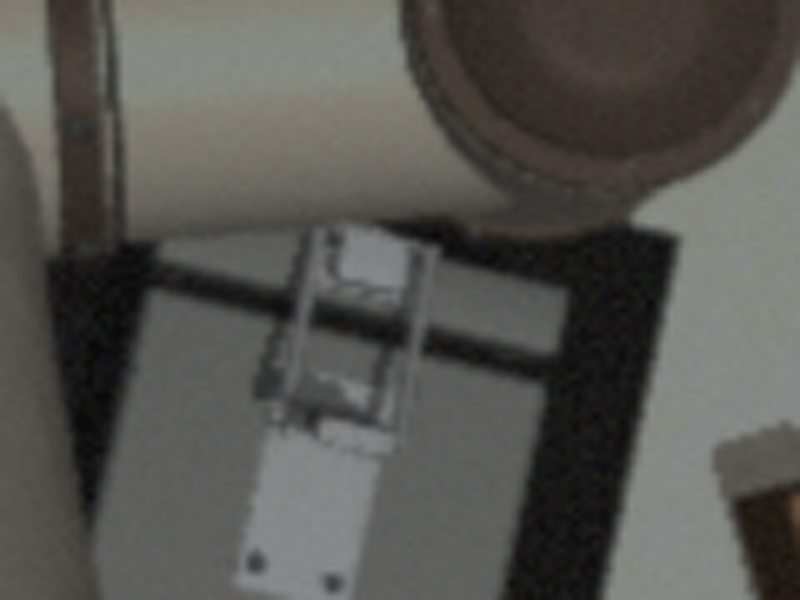

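View pics/s56.png

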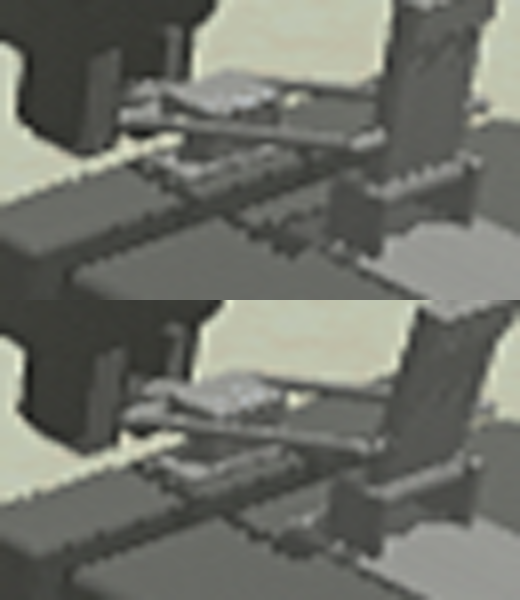

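```bash
python3 - <<'E'
from chk import *
for a in (1.3,1.4,1.5,1.6,1.7,1.85): 
    L=np.array([-np.cos(a),np.sin(a)]); e=np.array([0,88])+60*L; print(a,px(e[0],0,e[1]),'H',(18*L+[0,88]).round(1),'bar x at z80/82', [ (18*L[0]+np.sqrt(66.5**2-(88+18*L[1]-z)**2)).round(1) for z in (80,82)], 'Hpx',px(18*L[0],17,88+18*L[1]))
E
python3 - <<'E'
import cv2,numpy as np
a=[cv2.resize(cv2.imread(f'pics/side{i}.png')[195:240,405:440],(266,342),interpolation=cv2.INTER_CUBIC) for i in (4,5,6)]
cv2.imwrite('pics/lev.png',np.hstack(a))
E
```

```text
1.3 [494. 145.] H [ -4.8 105.3] bar x at z80/82 [np.float64(56.7), np.float64(57.5)] Hpx [410. 256.]
1.4 [480. 133.] H [ -3.1 105.7] bar x at z80/82 [np.float64(58.3), np.float64(59.1)] Hpx [406. 253.]
1.5 [466. 122.] H [ -1.3 106. ] bar x at z80/82 [np.float64(60.0), np.float64(60.8)] Hpx [402. 250.]
1.6 [451. 114.] H [  0.5 106. ] bar x at z80/82 [np.float64(61.7), np.float64(62.5)] Hpx [398. 247.]
1.7 [437. 107.] H [  2.3 105.8] bar x at z80/82 [np.float64(63.6), np.float64(64.4)] Hpx [394. 245.]
1.85 [415. 100.] H [  5.  105.3] bar x at z80/82 [np.float64(66.5), np.float64(67.2)] Hpx [388. 242.]
```

View pics/lev.png

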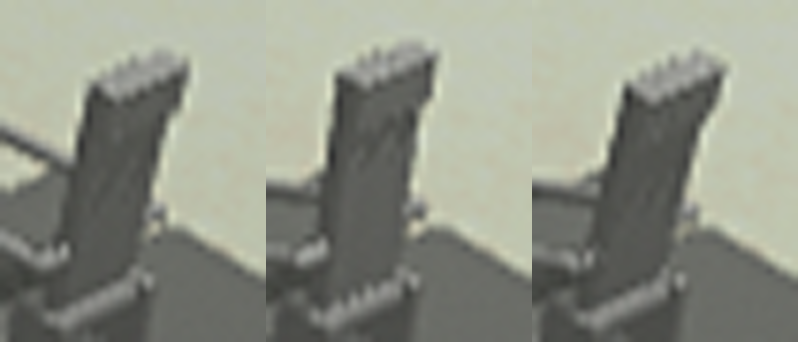

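Run:
```python
import cv2,numpy as np
a=cv2.imread('pics/side4.png',0)[205:285,350:430]; c=cv2.imread('pics/side6.png',0)[205:285,350:430]
f=lambda i:cv2.resize(i,(390,580),interpolation=cv2.INTER_CUBIC)
cv2.imwrite('pics/cv.png',np.hstack([f(a),f(c)]))
```

```text
(no output)
```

View pics/cv.png

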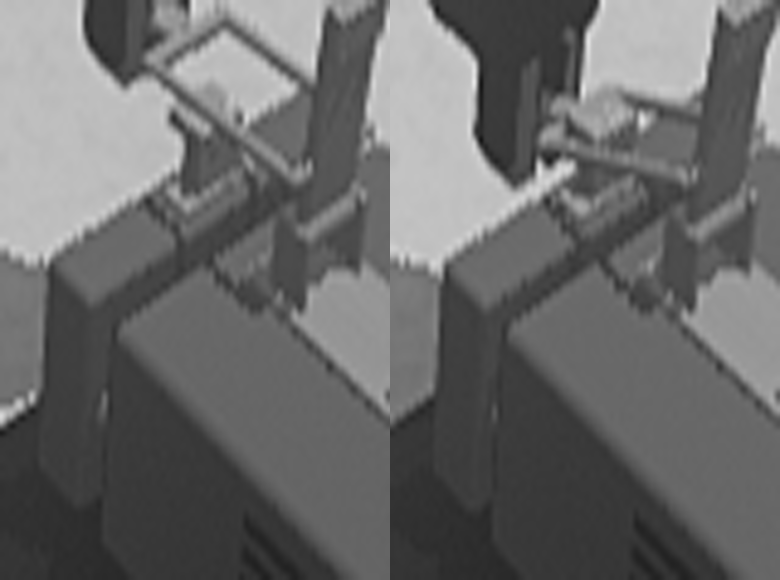

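>>> drive_tool:
  plan:
    - [[0.005, 0, 0], 0]
    - [[0.0055, 0, 0], 0]
    - [[0, 0, 0.003], 0]
    - [[-0.0005, 0, 0.003], 0]
    - [[0, 0, 0], 0]
    - [[0, 0, 0], 0]

```text
clock: 7.52
position: [604.0, -115.1, 81.6]
ee_rot: [0.992, -0.127, -0.004, 0.0]
contact_force: [-3.4, 5.2, 5.5]
gripper_width: 9.9
```

```bash
python3 look.py 7
python3 - <<'E'
from chk import *
for x,z in [(68,76),(64,76),(68,80)]: print(x,z,px(x,19,z),px(x,-19,z))
E
python3 - <<'E'
import cv2,numpy as np
a=cv2.imread('pics/side7.png')[195:255,365:445]; cv2.imwrite('pics/s7d.png',cv2.resize(a,(800,600),interpolation=cv2.INTER_CUBIC))
E
```

```text
7.575 [89.   0.2 77. ] [-4.   4.8  5.5] [1.53 1.37 0.07] 9.886308996144768
68 76 [239. 231.] [320. 195.]
64 76 [247. 236.] [328. 201.]
68 80 [240. 221.] [321. 186.]
```

View pics/s7d.png

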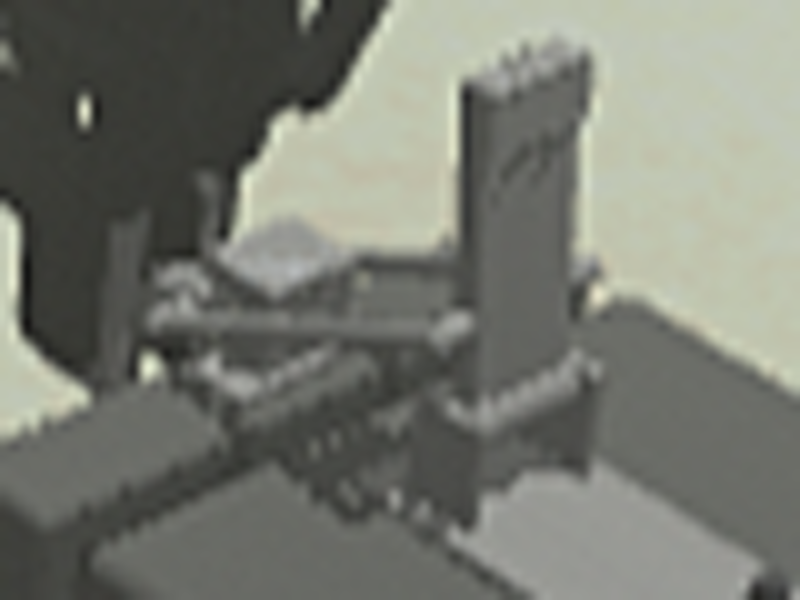

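>>> drive_tool:
  plan:
    - [[-0.003, 0, 0.0005], 0]
    - [[-0.003, 0, 0.0005], 0]
    - [[-0.003, 0, 0], 0]
    - [[0, 0, 0], 0]
    - [[0, 0, 0], 0]

```text
clock: 8.2
position: [601.8, -114.0, 82.6]
ee_rot: [0.992, -0.126, 0.004, 0.0]
contact_force: [6.8, -0.7, 0.9]
gripper_width: 9.6
```

```bash
python3 look.py 8
python3 - <<'E'
import cv2,numpy as np
a=cv2.imread('pics/side8.png')[195:255,365:445]; cv2.imwrite('pics/s8d.png',cv2.resize(a,(800,600),interpolation=cv2.INTER_CUBIC))
E
```

```text
8.25 [86.5  0.7 77.9] [ 6.9 -0.6  0.7] [-0.29 -1.67  0.14] 10.210342167159538
```

View pics/s8d.png

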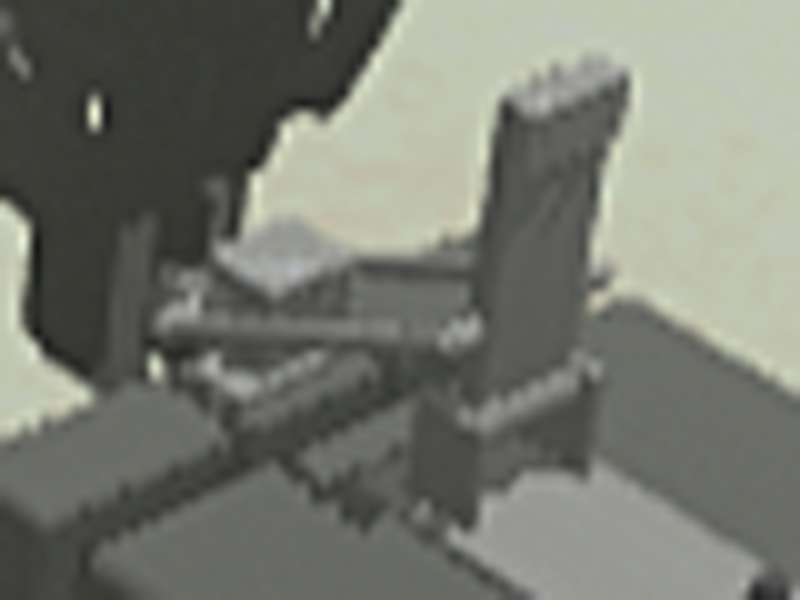

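>>> drive_tool:
  plan:
    - [[-0.003, 0, 0.0005], 0]
    - [[-0.003, 0, 0.0005], 0]
    - [[0, 0, 0], 0]
    - [[0, 0, 0], 0]

```text
clock: 8.75
position: [596.8, -112.7, 81.9]
ee_rot: [0.992, -0.126, 0.005, 0.0]
contact_force: [8.2, -1.9, 1.1]
gripper_width: 10.1
```

```bash
python3 look.py 9
python3 - <<'E'
import cv2,numpy as np
a=cv2.imread('pics/side9.png')[195:255,365:445]; cv2.imwrite('pics/s9d.png',cv2.resize(a,(800,600),interpolation=cv2.INTER_CUBIC))
E
```

```text
8.8 [81.3  0.7 77.3] [ 8.  -2.6 -0. ] [-0.56 -1.96  0.11] 9.955505312454038
```

View pics/s9d.png

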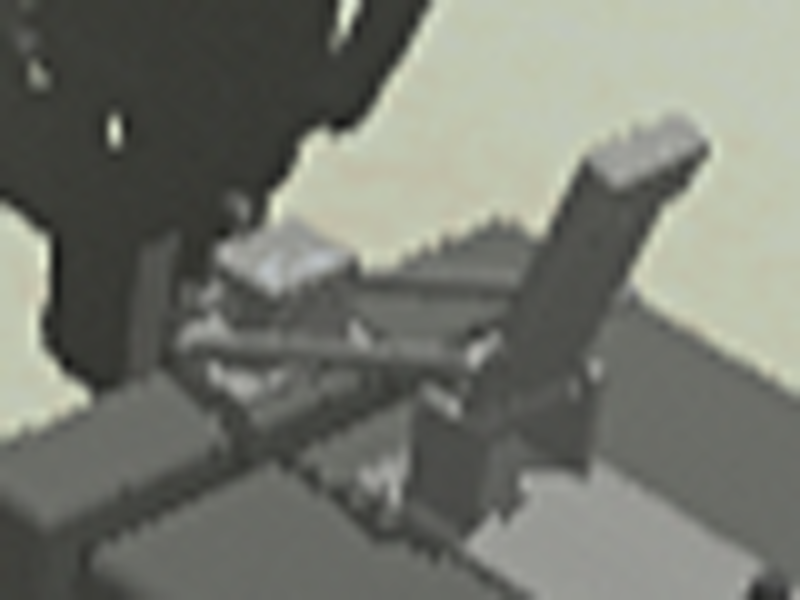

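>>> drive_tool:
  plan:
    - [[-0.002, 0, -0.0005], 0]
    - [[-0.001, 0, 0], 0]
    - [[0, 0, 0], 0]
    - [[0, 0, 0], 0]

```text
clock: 9.3
position: [595.1, -112.2, 82.7]
ee_rot: [0.992, -0.126, 0.007, 0.0]
contact_force: [10.3, -3.2, 0.6]
gripper_width: 10.1
```

```bash
python3 look.py 10
python3 - <<'E'
import cv2,numpy as np
a=cv2.imread('pics/side10.png')[195:255,365:445]; cv2.imwrite('pics/s10d.png',cv2.resize(a,(800,600),interpolation=cv2.INTER_CUBIC))
E
```

```text
9.35 [79.6  0.8 78.1] [10.4 -2.8 -0.4] [-0.99 -2.58  0.12] 9.917936757483341
```

View pics/s10d.png

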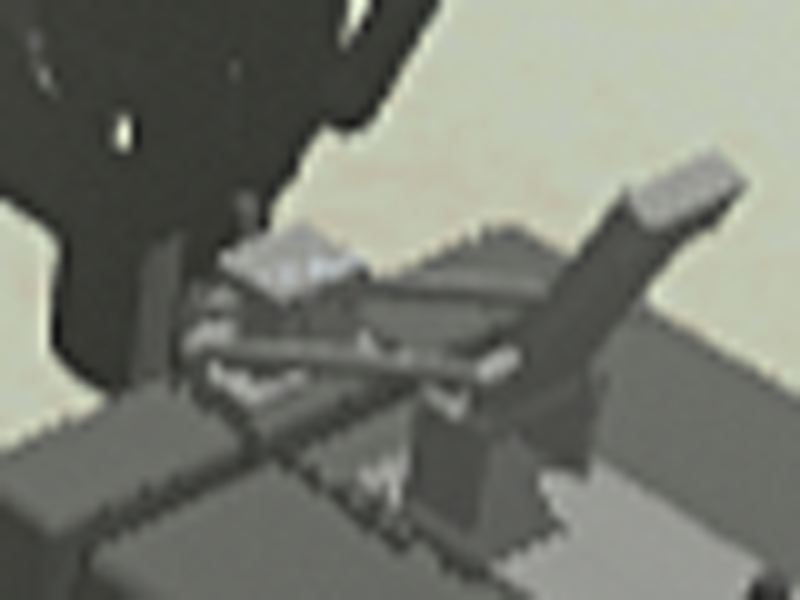

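>>> drive_tool:
  plan:
    - [[0.003, 0, 0], 0]
    - [[0.002, 0, 0], 0]
    - [[0, 0, 0], 0]

```text
clock: 9.72
position: [594.7, -112.4, 81.3]
ee_rot: [0.992, -0.126, 0.0, 0.0]
contact_force: [2.6, 0.7, 3.7]
gripper_width: 10.4
```

>>> drive_tool:
  plan:
    - [[0, 0, 0], 0]
    - [[0, 0, 0], 0]
    - [[0, 0, 0], 0]
    - [[0, 0, 0], 0]
    - [[0, 0, 0], 0]
  fingers: 0

```text
clock: 10.35
position: [594.2, -112.3, 80.8]
ee_rot: [0.992, -0.126, -0.0, 0.0]
contact_force: [-1.1, -0.7, 0.1]
gripper_width: 42.9
```

```bash
python3 look.py 11
python3 - <<'E'
import cv2,numpy as np
a=cv2.imread('pics/side11.png')[195:255,365:445]; cv2.imwrite('pics/s11d.png',cv2.resize(a,(800,600),interpolation=cv2.INTER_CUBIC))
E
```

```text
10.4 [78.8  0.5 76.2] [ 0.6 -0.  -0.5] [-0.01  0.    0.01] 42.66653770346517
```

View pics/s11d.png

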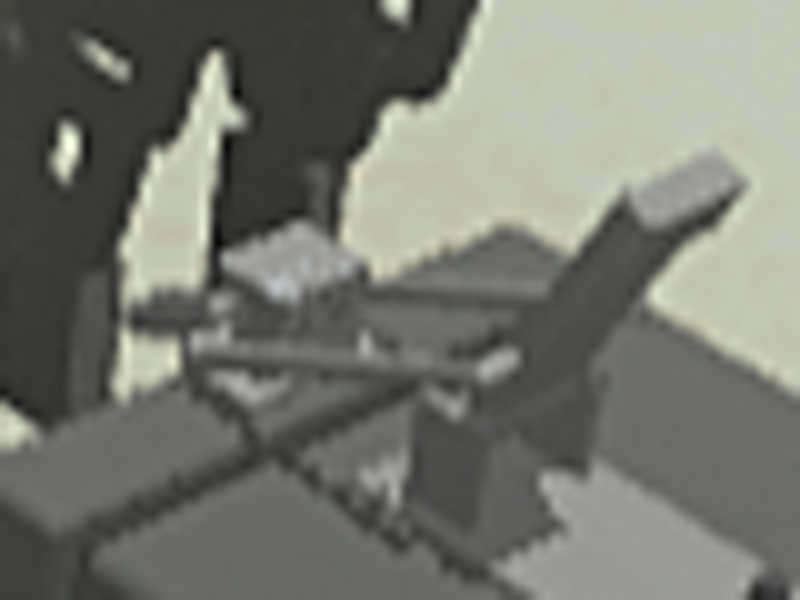

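>>> drive_tool:
  plan:
    - [[0, 0, -0.02], 0]
    - [[0, 0, -0.04], 0]
    - [[0, 0, -0.04], 0]
    - [[-0.04, 0, -0.01], 0]
    - [[-0.035, 0, 0], 0]
    - [[0, 0, 0], 0]
    - [[0, 0, 0], 0]
    - [[0, 0, 0], 0]
  fingers: 0.2

```text
clock: 11.4
position: [522.6, -93.6, 190.7]
ee_rot: [0.992, -0.126, 0.0, 0.0]
contact_force: [-1.1, 0.1, -0.1]
gripper_width: 34.1
```

>>> drive_tool:
  plan:
    - [[0, 0, 0], 0]
    - [[0, 0, 0], 0]
    - [[0, 0, 0], 0]
    - [[0, 0, 0], 0]
    - [[0, 0, 0], 0]
    - [[0, 0, 0], 0]
  fingers: 1

```text
clock: 12.15
position: [521.8, -93.5, 191.0]
ee_rot: [0.992, -0.126, 0.0, 0.0]
contact_force: [-0.3, -0.4, 0.6]
gripper_width: 0.2
```

```bash
python3 look.py 12 w
python3 - <<'E'
import cv2,numpy as np
a=cv2.imread('pics/side12.png')[175:265,355:475]; cv2.imwrite('pics/s12d.png',cv2.resize(a,(800,600),interpolation=cv2.INTER_CUBIC))
E
```

```text
12.25 [  3.9   0.9 186.3] [-0.8 -0.  -0.9] [0.01 0.03 0.02] -0.21843050216772766
```

View pics/s12d.png

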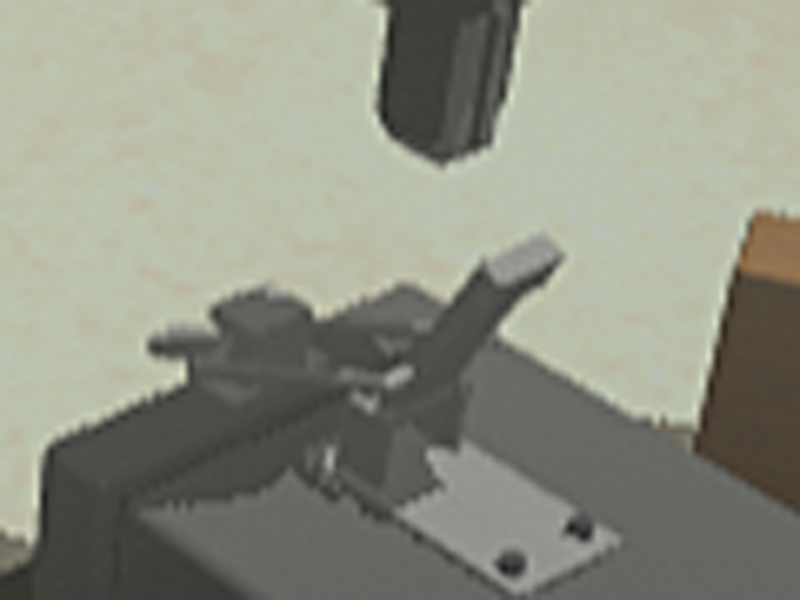

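View pics/wrist12.png

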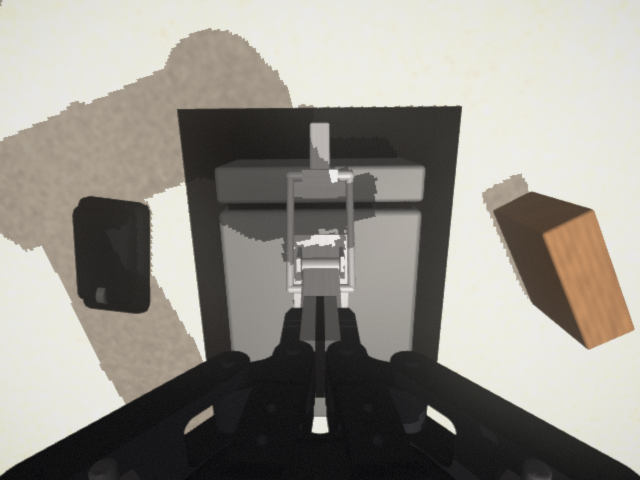

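Run:
```python
import numpy as np
q=np.array([3.9,154])
for a in np.linspace(1.08,-0.05,14):
    r=45+12*(1.08-a)/1.13
    C=np.array([-r*np.cos(a)+3*np.sin(a)+11,88+r*np.sin(a)+3*np.cos(a)+25]); d=C-q; print(round(a,2),C.round(1),'dx',d[0].round(1),'tool dz',(-d[1]).round(1)); q=C
```

```text
1.08 [ -7.6 154.1] dx -11.5 tool dz -0.1
0.99 [-11.6 153.1] dx -4.0 tool dz 1.0
0.91 [-15.5 151.7] dx -4.0 tool dz 1.4
0.82 [-19.4 149.9] dx -3.9 tool dz 1.8
0.73 [-23.2 147.8] dx -3.8 tool dz 2.2
0.65 [-26.8 145.2] dx -3.6 tool dz 2.5
0.56 [-30.3 142.3] dx -3.4 tool dz 2.9
0.47 [-33.5 139. ] dx -3.2 tool dz 3.3
0.38 [-36.4 135.4] dx -2.9 tool dz 3.6
0.3 [-39.1 131.5] dx -2.7 tool dz 3.9
0.21 [-41.4 127.3] dx -2.3 tool dz 4.2
0.12 [-43.4 122.8] dx -2.0 tool dz 4.5
0.04 [-44.9 118.1] dx -1.6 tool dz 4.7
-0.05 [-46.1 113.1] dx -1.2 tool dz 4.9
```

>>> drive_tool:
  plan:
    - [[0, 0, 0.016], 0]
    - [[0, 0, 0.016], 0]
    - [[-0.006, 0, 0], 0]
    - [[-0.006, 0, 0], 0]
    - [[-0.003, 0, 0.002], 0]
    - [[0, 0, 0], 0]

```text
clock: 13.0
position: [507.7, -89.5, 158.0]
ee_rot: [0.992, -0.126, 0.001, -0.0]
contact_force: [1.3, 0.1, 3.4]
gripper_width: 0.1
```

>>> drive_tool:
  plan:
    - [[-0.004, 0, 0.0014], 0]
    - [[-0.004, 0, 0.0018], 0]
    - [[-0.004, 0, 0.0022], 0]
    - [[-0.0036, 0, 0.0025], 0]
    - [[-0.0034, 0, 0.0029], 0]
    - [[0, 0, 0], 0]

```text
clock: 13.75
position: [489.8, -84.8, 146.6]
ee_rot: [0.992, -0.126, 0.001, -0.0]
contact_force: [4.9, -0.7, 2.4]
gripper_width: 0.0
```

```bash
python3 look.py 13
python3 - <<'E'
import cv2,numpy as np
a=cv2.imread('pics/side13.png')[175:265,355:475]; cv2.imwrite('pics/s13d.png',cv2.resize(a,(800,600),interpolation=cv2.INTER_CUBIC))
E
```

```text
13.8 [-29.3   1.4 142. ] [ 4.2 -1.3  2.7] [-0.21 -1.38  0.05] 0.1911882648106066
```

View pics/s13d.png

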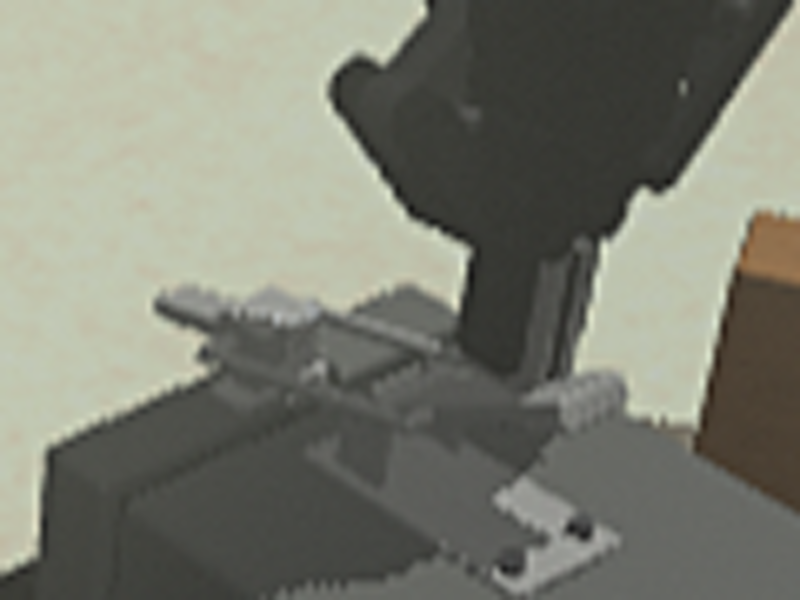

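>>> drive_tool:
  plan:
    - [[-0.0032, 0, 0.0033], 0]
    - [[-0.0029, 0, 0.0036], 0]
    - [[-0.0027, 0, 0.0039], 0]
    - [[0, 0, 0], 0]

```text
clock: 14.3
position: [478.7, -82.7, 134.5]
ee_rot: [0.992, -0.127, -0.002, 0.0]
contact_force: [0.8, 0.9, 1.8]
gripper_width: -0.3
```

>>> drive_tool:
  plan:
    - [[-0.0023, 0, 0.0042], 0]
    - [[-0.001, 0, 0.002], 0]
    - [[0, 0, 0], 0]

```text
clock: 14.68
position: [475.9, -82.0, 128.4]
ee_rot: [0.992, -0.127, -0.002, 0.0]
contact_force: [1.1, -0.6, 0.6]
gripper_width: -0.1
```

```bash
python3 look.py 14
python3 - <<'E'
import cv2,numpy as np
a=cv2.imread('pics/side14.png')[175:265,355:475]; cv2.imwrite('pics/s14d.png',cv2.resize(a,(800,600),interpolation=cv2.INTER_CUBIC))
E
```

```text
14.725 [-43.4   0.7 123.8] [ 0.8 -0.1 -0.4] [-0.05 -0.11 -0.04] 0.06108000908381869
```

View pics/s14d.png

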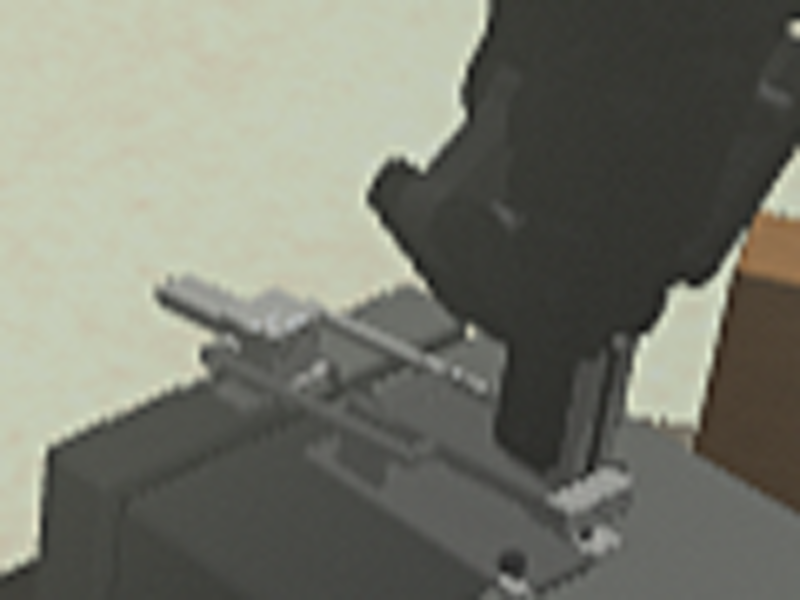

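>>> drive_tool:
  plan:
    - [[-0.004, 0, 0.003], 0]
    - [[0, 0, 0.003], 0]
    - [[0, 0, 0.001], 0]
    - [[0, 0, 0], 0]

```text
clock: 15.22
position: [472.6, -80.9, 123.9]
ee_rot: [0.992, -0.126, -0.001, 0.0]
contact_force: [-5.4, 2.2, 15.7]
gripper_width: -0.2
```

```bash
python3 look.py 15
python3 - <<'E'
import cv2,numpy as np
a=cv2.imread('pics/side15.png')[175:265,355:475]; cv2.imwrite('pics/s15d.png',cv2.resize(a,(800,600),interpolation=cv2.INTER_CUBIC))
E
```

```text
15.275 [-46.9   1.  119.2] [-5.4  2.  16. ] [ 0.74  1.57 -0.  ] -0.14389451253028576
```

View pics/s15d.png

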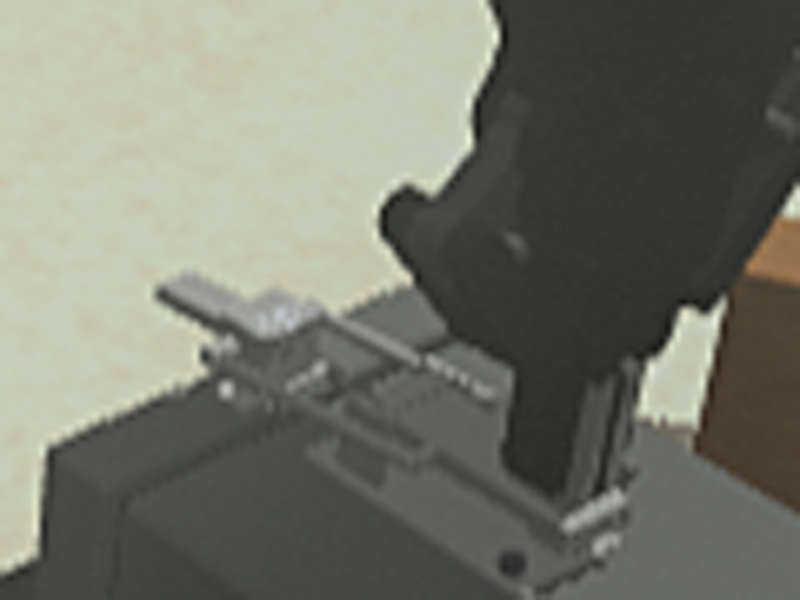

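Run:
```python
from chk import *
for a in (0,.05,.1,.2):
    print(a,[(((px(-60*np.cos(a),y,88+60*np.sin(a))/5+[330,180])-[355,175])*6.667).round() for y in (11,-11)])
```

```text
0 [array([567., 541.]), array([631., 507.])]
0.05 [array([568., 531.]), array([633., 496.])]
0.1 [array([571., 520.]), array([635., 485.])]
0.2 [array([571., 497.]), array([636., 463.])]
```

>>> drive_tool:
  plan:
    - [[0, 0, 0.0003], 0]
    - [[0, 0, 0.0002], 0]
    - [[0, 0, 0], 0]

```text
clock: 15.65
position: [472.6, -80.9, 123.8]
ee_rot: [0.992, -0.126, -0.0, 0.0]
contact_force: [-7.3, 4.1, 19.9]
gripper_width: -0.2
```

>>> drive_tool:
  plan:
    - [[0, 0, -0.01], 0]
    - [[0, 0, -0.02], 0]
    - [[0, 0, -0.04], 0]
    - [[-0.02, 0, -0.04], 0]
    - [[-0.04, 0, 0], 0]
    - [[-0.04, 0, 0], 0]
    - [[0, 0, 0], 0]
    - [[0, 0, 0], 0]

```text
clock: 16.65
position: [376.7, -55.8, 231.7]
ee_rot: [0.992, -0.126, 0.0, -0.0]
contact_force: [0.8, 1.7, -0.4]
gripper_width: -0.1
```

```bash
python3 look.py 16 w
python3 - <<'E'
import cv2,numpy as np
a=cv2.imread('pics/side16.png')[175:265,355:475]; cv2.imwrite('pics/s16d.png',cv2.resize(a,(800,600),interpolation=cv2.INTER_CUBIC))
E
```

```text
16.75 [-145.5    1.7  226.8] [0.2 0.6 0.2] [ 0.01  0.02 -0.05] -0.12786972591367463
```

View pics/s16d.png

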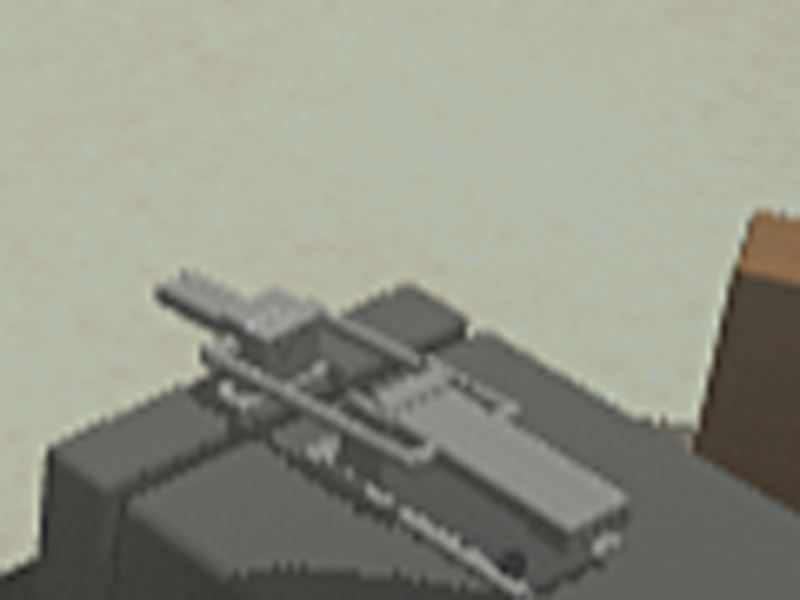

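View pics/wrist16.png

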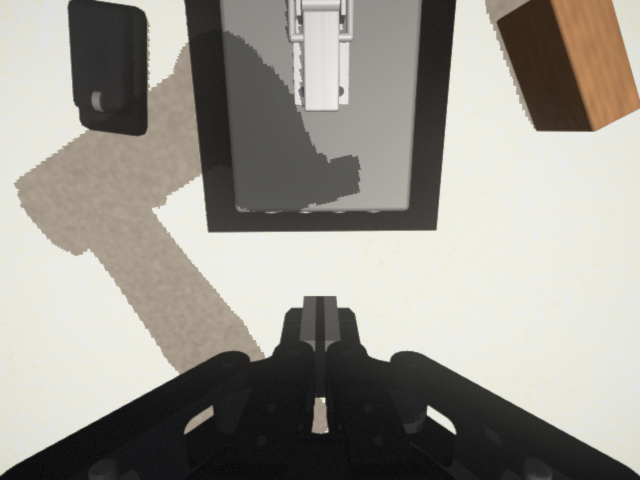

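```bash
python3 - <<'E'
from chk import *
f=lambda *X:(((px(*X)/5+[330,180])-[355,175])*6.667).round()
for a in (0,.03,.06,.1):
    n=np.array([np.sin(a),np.cos(a)]);L=np.array([-np.cos(a),np.sin(a)]);
    q=lambda r:np.array([0,88])+r*L+3*n
    print(a,[f(q(r)[0],y,q(r)[1]) for r,y in ((10,11),(60,11),(60,-11))])
print([ (k,f(k+5,65,70),f(k+5,-65,70),f(k-18,-65,70)) for k in (51,53,56)])
print('bar',[f(x,19,z) for x,z in ((48,80),(51,80),(48,84))], 'housing fr',f(30,-65,70))
E
python3 - <<'E'
from h import *
d=snap('top','top16'); a=d['image'][235:325,340:460,::-1]; cv2.imwrite('pics/t16d.png',cv2.resize(a,(800,600),interpolation=cv2.INTER_CUBIC))
E
```

```text
0 [array([407., 427.]), array([569., 531.]), array([633., 497.])]
0.03 [array([407., 425.]), array([569., 524.]), array([635., 491.])]
0.06 [array([407., 424.]), array([571., 517.]), array([635., 484.])]
0.1 [array([407., 423.]), array([571., 508.]), array([636., 475.])]
[(51, array([ 45., 444.]), array([415., 277.]), array([479., 316.])), (53, array([ 40., 441.]), array([409., 275.]), array([473., 313.])), (56, array([ 32., 435.]), array([400., 269.]), array([464., 308.]))]
bar [array([208., 364.]), array([200., 359.]), array([209., 351.])] housing fr [488. 321.]
```

View pics/t16d.png

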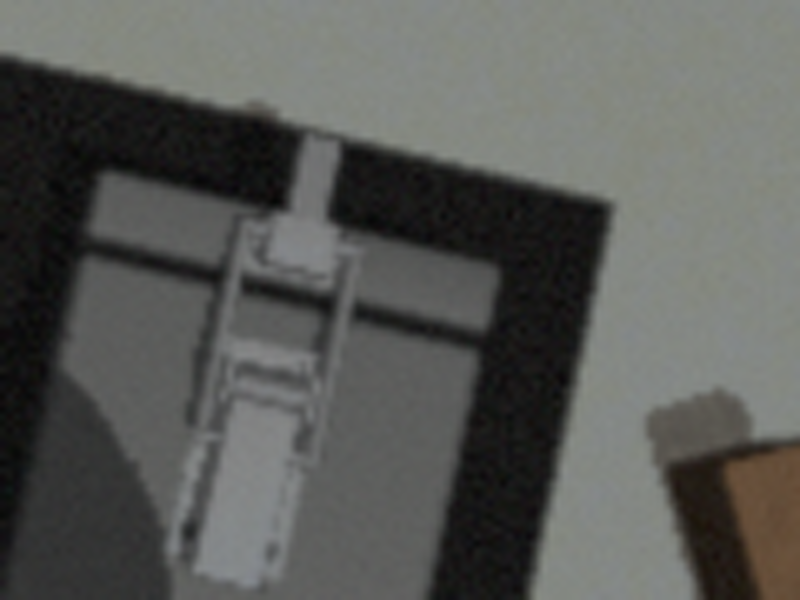

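Run:
```python
from bench import arm
print(arm.job_done())
```

```text
the job is handed in; nothing more can be done
None
```

The draw latch is hooked over the keeper and its lever is pressed flat. I handed the job in at about 17 s on the clock, with the arm well clear; no verdict is reported.

**What I did:** I gripped the loop's finger tab, took the bar down past the lip and drew it back under the lip with the lever still raised (about 1.1 rad). I then released the tab and pressed the handle down with closed fingers. The last reading was 19.9 N downward (about 21.6 N in total), under the 25 N limit. The fingertip barely moved (about 0.1 mm) for the last 4 N, which points to the hard stop.

**Last checks, from the side picture against the fitted model:**
- **Lever:** the handle's end matches 0 rad to within 1–3 px in the enlarged view. That view shows about 0.03 rad per 7 px.
- **Cover:** its edges match the shut position to about 5–8 px in the enlarged view (about 2 mm). That is coarser than the 1 mm limit.
- **Bar:** it is at about x = 48, z = 82 mm, roughly 3 mm from the seat in -x and under the lip.
- **Robot and bystanders:** the arm touches nothing. The mouse and carton look unmoved in the pictures. I did not check the screwdriver at the end, but the arm never worked near it.

**What disagreed:**
- The first pull on the loop met about 10 N and slid the cover in roughly 2 mm. I took it for the bar catching the lip, backed off, went in lower and hooked it. Most of that resistance may have been lever friction.
- While pressing, the fingertip height and an early pixel reading suggested the lever was still at about 0.05 rad. The stiffness at the stop and the clear picture after lifting off both pointed to home, so I went with those.

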